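# Tip the empty picking bin down into its place in the row

### The arm

A 6-joint arm with a two-finger parallel gripper is mounted at the origin on the work surface. World frame = base frame: x ahead of the robot, y to its left, z up, the work surface at z = 0. Lengths are in m, angles in rad, forces in N, time in s.
With the tool pointing down it reaches from about 0.35 to 0.775 m from the base axis. Payload 5.5 kg.
Tool frame: the origin (TCP) lies between the finger pads; the fingertips stand 8 mm ahead of it and the grasp point (between the pads) lies 11 mm behind it; z points along the fingers, y is the line along which they close (so a half turn about z gives the same grasp; the last joint's range is limited). The gripper opens to 85 mm and grips with 20 to 120 N. Pads are 22 mm wide; open, the fingers measure 114 mm over their backs; the gripper's body (76 mm by 85 mm) begins 54 mm behind the grasp point. The pads swing forward as they close: fully open they stand 13 mm farther back than shut.
Start: joints at [-1.46, 0.313, 0.046, 1.304, 0, 1.431], TCP at [0.143, -0.557, 0.239] pointing down, gripper open.
Joint ranges: [-2.76, 2.76], [-0.86, 1.69], [-1.03, 1.26], [-2.2, 2.34], [-1.47, 1.5], [-3.14, 3.14]. Speed limits (rad/s): [2.57, 2.57, 3.14, 3.14, 3.14, 3.14].

### API

Orientations are given as a unit quaternion [w, x, y, z].
In Python, from workcell import env gives the robot as it stands.
- The arm moves only by the tool move_arm, never from a script. Its argument "moves" is one flat list of numbers, 5 for each row, row after row: the shift along the world's x, y, z in m, then the turn about the world's z in rad, then the finger opening in m, from 0 to 0.0854. A call has 1 to 12 rows; each row is the pose to reach, as a shift and turn from the pose commanded when the call began; what a row does not reach only later rows make up. A row lasts 1/12 s, in which the tool goes at most 41.7 mm and 7.16 degrees, less where a joint would pass 70% of its speed; a pose out of reach is approached as far as the arm can. A call with a gripper value outside its range is refused whole. The fingers move at their own pace and stop on an object; "newtons" is the grip in N (left out, the last holds). Time passes only in rows, so rows that repeat a pose let the fingers close. It gives the time, the measured TCP pose, the force, the opening and the grip force at its end, in the units of the state.
- env.get_state(): the state, without advancing time (a new reading comes with each control period).
- env.read_camera(name): name is "scene" or "top" or "wrist"; returns a dict with "pixels" (480x640x3 uint8, red, green, blue), "camera_matrix" (3x3 intrinsics, pixels), "rvec" (rotation vector, rad) and "tvec" (3), from world to camera coordinates, as OpenCV has them. Camera axes: x right, y down, z forward; pixel columns grow to the right and rows downward; lengths in m; the calibration is good to about 2 mm. A picture is of the moment at which its call begins. There is no depth.
- env.hand_in(): hands the job in; it is judged then, once.
The state is a dict: "clock": time; "joint_pos": joint angles; "qvel": joint speeds; "tau": joint torques, N m; "tcp_pos": TCP position; "orientation": TCP orientation; "wrist_force": force on the tool from outside, world axes, zero at the start; "ft_torque": the same for the moment, N m; "finger_gap": finger opening in m; "grip_force": force on a finger pad.
Only numpy, scipy, OpenCV 4.12 (cv2) and the standard library are available. Lean on these libraries where they do the work, as an engineer would, in place of code of your own. Each camera call takes 0.05 s, during which the arm holds its last target. There are 200 camera calls.

### The job

The empty blue picking bin has been left standing on its back end behind its empty place in the row. Push it over with the fingertips so that it comes down on its base, and push it home into the place marked by the yellow clip, square and with its low front up against the shelf's front lip like its neighbours. Do it by pushing, without lifting or carrying it, and leave the two filled bins and the loose copper fittings where they stand.

Things in the scene. Friction and masses are not known exactly. Their poses are not given: they have to be found in the camera images.
- place: the bin's empty place on the shelf (fixed), marked by a yellow clip 55 mm long on the front lip. Origin: the point on the shelf board's top, 30 mm above the counter, where the centre of the bin's underside belongs when its front touches the lip. x points level to the lip, away from the robot; y left along the row; z up. The lip's inner face is 80 mm from the origin along x; lip 15 mm high
- shelf: the fixed white steel display shelf on the counter, 400 mm deep (x) x 480 wide (y), top 30 mm high, axes parallel to those of the place; origin at the counter under its centre. The front lip stands along its far edge. Three places 135 mm apart side by side; filled bins stand in two, the empty one may be left, middle or right
- bin: the empty blue plastic bin, loose, about 0.16 kg, 160 long (x) x 103 wide (y) x 75 mm high (z). Origin: centre of its underside; x points to its low front wall (32 mm high), z to its open top; back wall 75 mm high. At the start it stands on its back wall on the shelf behind the place, roughly in line with it: x up, open mouth (z) towards the robot, underside towards the lip
- bin_heel (a point): middle of the bin's heel, the edge between underside and back wall (bin frame -80, 0, 0 mm). It rests on the shelf at the start, as the bin tips about it towards the lip, and at the end. Tipped 20 to 25 degrees, the bin falls by itself onto its base, its front then 40 to 95 mm short of the lip
- bin_rim (a point): middle of the upper edge of the bin's front wall (bin frame 80, 0, 32 mm). While the bin stands on end this edge is at its top, 160 mm above the shelf and 32 mm nearer the robot than the heel: a push towards the lip here tips the bin over (75 mm or more of travel); a push low down slides it instead
- bin_elbows: bystander: bin of the same make and size filled with copper elbows, in its place in the row, about 1.3 kg, loose; origin at the centre of its underside, x to its front. The fittings rise to about 80 mm above its underside
- bin_tees: bystander: the same, filled with copper tees
- coupling: bystander: loose copper coupling, a tube 32 mm in diameter and 42 mm high standing on end on the shelf behind the bin of elbows; origin at the centre of its foot
- elbow: bystander: loose copper elbow lying flat on the shelf behind the bin of tees, about 50 x 50 mm and 28 mm high; origin under its middle

How it is judged:
On the way:
1. the bin has come down onto its base (angle between bin's own z axis and vertical below 0.08 rad), for 0.2 s.
At the end, for the whole second after the job is handed in: The bin stands on its base on the shelf (within 3 degrees), front to the lip with at most 8 mm of gap, square to it within 4 degrees, within 25 mm of the middle of its place sideways, at rest (angle between bin's own z axis and vertical below 0.05 rad and x of bin in the frame of place between -0.008 and 0.004 m and y of bin in the frame of place between -0.025 and 0.025 m and z of bin in the frame of place below 0.004 m and x of bin_rim in the frame of place above 0.06 m and angle between the x axis of bin and the x axis of place, either way round below 0.07 rad and linear speed of bin below 0.02 m/s); the robot touches nothing.
It fails at once if the bin's heel edge comes more than 20 mm off the shelf: it was lifted, carried or thrown over the wrong way (z of bin_heel in the frame of place above 0.02 m).
It fails at once if the filled bin of elbows is shifted more than 10 mm (distance of bin_elbows from where it was at the start of the episode above 0.01 m).
It fails at once if the filled bin of tees is shifted more than 10 mm (distance of bin_tees from where it was at the start of the episode above 0.01 m).
It fails at once if the loose coupling is shifted more than 15 mm or knocked over (distance of coupling from where it was at the start of the episode above 0.015 m or angle between coupling's own z axis and vertical above 0.5 rad).
It fails at once if the loose elbow is shifted more than 15 mm (distance of elbow from where it was at the start of the episode above 0.015 m).
It also fails if it takes over 48 s, if anything falls off the work surface, if the arm or the gripper's body presses on something with over 40 N, if the wrist force passes 120 N, or if a joint passes its speed limit or range.

## Working session

There is one attempt and no reset: what is moved stays moved. The work goes in short steps, Python scripts to look and compute and a tool call to move; the robot and the scene stay as the last step left them, time stands still between calls to the robot, and variables do not carry over. Pictures are saved under pics/ and viewed, at most 10 in all, crops included, and the job is handed in when it is done.

Besides the shell and the picture viewer there is one more tool, called after "Emit:" as name(argument=value, ...), one argument or row to a line, values as JSON. move_arm: Moves the arm, as the interface text tells. Its arguments: {"type":"object","properties":{"moves":{"type":"array"},"newtons":{"type":"number"}},"required":["moves"]}

```bash
mkdir -p pics; cat > h.py <<'E'
import cv2,numpy as np,pickle
from workcell import env
def shot(n,f):
    c=env.read_camera(n); cv2.imwrite(f'pics/{f}.png',c['pixels'][:,:,::-1]); pickle.dump(c,open(f'pics/{f}.pkl','wb')); return c
def load(f): return pickle.load(open(f'pics/{f}.pkl','rb'))
def ray(c,uv,z):
    K=np.array(c['camera_matrix']);R=cv2.Rodrigues(np.array(c['rvec'],float))[0];t=np.array(c['tvec'],float).ravel()
    o=-R.T@t;out=[]
    for u,v in np.atleast_2d(uv):
        d=R.T@np.linalg.solve(K,[u,v,1]);out.append(o+d*(z-o[2])/d[2])
    return np.round(out,4)
def proj(c,P): return np.round(cv2.projectPoints(np.array(P,float).reshape(-1,3),np.array(c['rvec'],float),np.array(c['tvec'],float),np.array(c['camera_matrix']),None)[0].reshape(-1,2),1)
E
python3 -c "
from h import *
shot('top','t0');shot('scene','s0');print(env.get_state())"
```

```text
{'clock': 0.1, 'joint_pos': array([-1.45959161e+00,  3.13911969e-01,  4.51285198e-02,  1.30357481e+00,
       -1.34863320e-05,  1.43120595e+00]), 'qvel': array([ 0.00023795, -0.00098577,  0.00161299, -0.00166213, -0.00092927,
        0.00044553]), 'tau': array([ 3.01974847e-03, -4.81721449e+01,  2.99246871e+01,  1.26876266e-02,
       -2.19594499e-04, -1.66683145e-05]), 'tcp_pos': array([ 0.14264592, -0.55659731,  0.23852029]), 'orientation': array([-7.80982115e-04,  9.92147722e-01,  1.25069132e-01,  4.34124791e-06]), 'wrist_force': array([ 0.13125361, -0.0846845 , -0.21276174]), 'ft_torque': array([-0.02189917, -0.0740738 ,  0.04301472]), 'grip_force': 0.0, 'finger_gap': 0.08517716084513423}
```

View pics/t0.png

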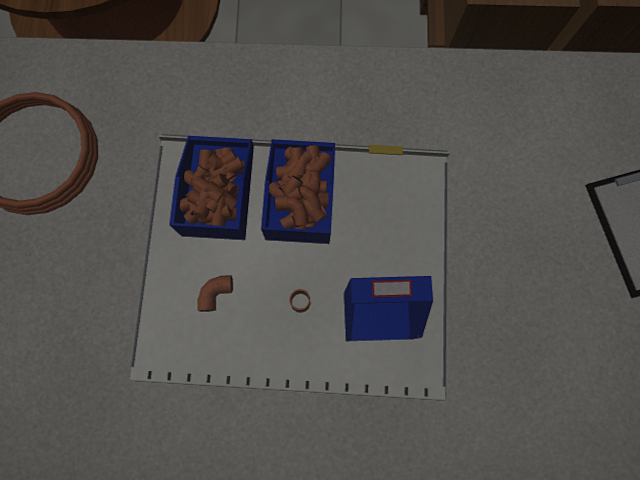

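View pics/s0.png

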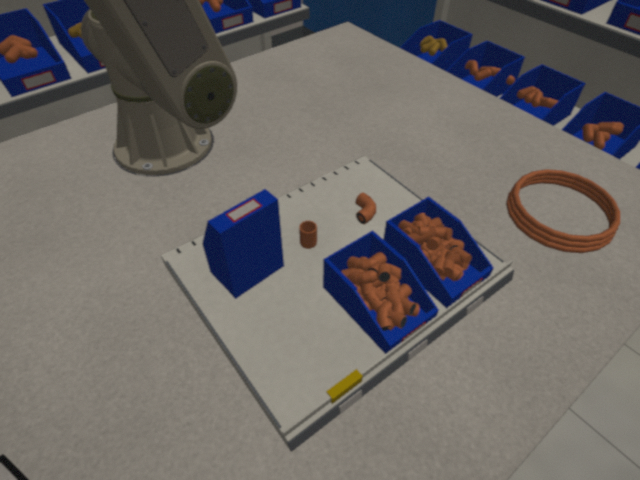

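```bash
python3 -c "
from h import *
c=load('t0')
print('shelf corners',ray(c,[[160,140],[447,155],[445,388],[132,369]],.03).tolist())
print('lip/clip',ray(c,[[163,136],[447,152],[369,149],[403,151]],.045).tolist())
print('bintop far/near',ray(c,[[350,279],[431,277],[346,303],[432,301]],.19).tolist())
print('coup',ray(c,[300,300],.072),'neighbour rear corners',ray(c,[[262,233],[330,242]],.105).tolist(), ray(c,[[272,141],[334,143]],.062).tolist())
K=c['pixels'];
import cv2
im=cv2.resize(K[260:350,330:450,::-1],None,fx=6,fy=6,interpolation=2);im2=cv2.resize(K[125:165,320:453,::-1],(720,216),interpolation=2);im=im[:380]
cv2.imwrite('pics/z.png',np.vstack([im,im2]))
"
```

```text
shelf corners [[0.7432, 0.3025, 0.03], [0.729, -0.1776, 0.03], [0.3543, -0.1637, 0.03], [0.3703, 0.3124, 0.03]]
lip/clip [[0.7441, 0.2934, 0.045], [0.7282, -0.1738, 0.045], [0.7301, -0.046, 0.045], [0.7281, -0.1018, 0.045]]
bintop far/near [[0.4938, -0.0074, 0.19], [0.499, -0.1107, 0.19], [0.4632, -0.0026, 0.19], [0.4684, -0.1113, 0.19]]
coup [[0.4774 0.0587 0.072 ]] neighbour rear corners [[0.5706, 0.1165, 0.105], [0.5597, 0.0167, 0.105]] [[0.7328, 0.1119, 0.062], [0.732, 0.012, 0.062]]
```

View pics/z.png

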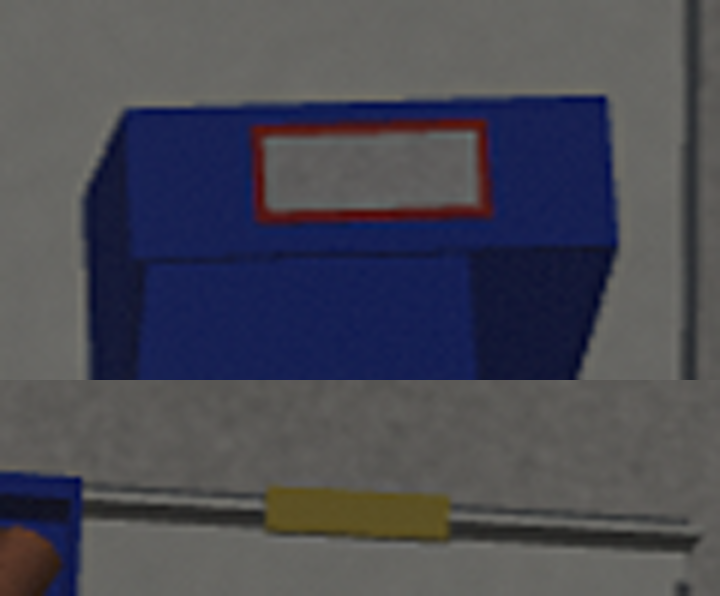

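```bash
python3 -c "
from h import *
c=load('t0')
print('bin top',ray(c,[[350.8,278.2],[431,276],[352,303],[432.7,301]],.19).tolist())
print('lip foot',ray(c,[[335,150],[448,156.2]],.03).tolist())
print('clip ends z.045',ray(c,[[369.2,148],[402.8,149.5]],.045).tolist())
"
```

```text
bin top [[0.4949, -0.0084, 0.19], [0.5003, -0.1107, 0.19], [0.4634, -0.0102, 0.19], [0.4685, -0.1122, 0.19]]
lip foot [[0.733, 0.0091, 0.03], [0.7269, -0.1792, 0.03]]
clip ends z.045 [[0.7319, -0.0464, 0.045], [0.7307, -0.1015, 0.045]]
```

Emit:
move_arm(
  moves=[0.02, 0.04, 0, 0.12, 0.04, 0.04, 0.08, 0, 0.24, 0.04, 0.06, 0.115, 0, 0.36, 0.04, 0.08, 0.15, 0, 0.48, 0.04, 0.1, 0.185, 0, 0.6, 0.04, 0.12, 0.22, 0, 0.72, 0.04, 0.14, 0.255, 0, 0.84, 0.04, 0.16, 0.29, 0, 0.96, 0.04, 0.18, 0.325, 0, 1.08, 0.04, 0.2, 0.36, 0, 1.2, 0.04, 0.22, 0.395, 0, 1.32, 0.04, 0.24, 0.43, 0, 1.44, 0.04],
)

```text
clock: 1.1
tcp_pos: [0.3829, -0.125, 0.2392]
orientation: [0.0, 0.661, 0.75, 0.0]
wrist_force: [-0.3, -0.5, -0.5]
finger_gap: 0.04
grip_force: 0.0
```

Emit:
move_arm(
  moves=[0.01, 0.02, 0, 0.12, 0.04, 0.02, 0.04, 0, 0.24, 0.04, 0.03, 0.055, 0, 0.36, 0.04, 0.04, 0.064, 0, 0.48, 0.04, 0.042, 0.064, 0, 0.6, 0.04, 0.042, 0.064, 0, 0.72, 0.04, 0.042, 0.064, 0, 0.84, 0.04, 0.042, 0.064, 0, 0.96, 0.04, 0.042, 0.064, -0.01, 1.08, 0.04, 0.042, 0.064, -0.03, 1.2, 0.04, 0.042, 0.064, -0.05, 1.32, 0.04, 0.042, 0.064, -0.061, 1.41, 0.04],
)

```text
clock: 2.1
tcp_pos: [0.4235, -0.0626, 0.1762]
orientation: [-0.001, 0.018, 1.0, 0.0]
wrist_force: [-0.5, 0.3, -0.8]
finger_gap: 0.0398
grip_force: 0.0
```

```bash
python3 -c "
from h import *
shot('scene','s1');s=env.get_state();print(s['tcp_pos'],s['orientation'],s['joint_pos'],s['wrist_force'])"
```

```text
[ 0.4225296  -0.06230111  0.17475801] [-2.59548240e-03  1.61393603e-02  9.99865978e-01  9.00345662e-04] [-3.34874754e-01  6.60587008e-02 -4.22532654e-01  1.08769876e+00
  8.33274414e-05 -3.02594739e-01] [-1.48197684  0.18865242 -1.52869672]
```

View pics/s1.png

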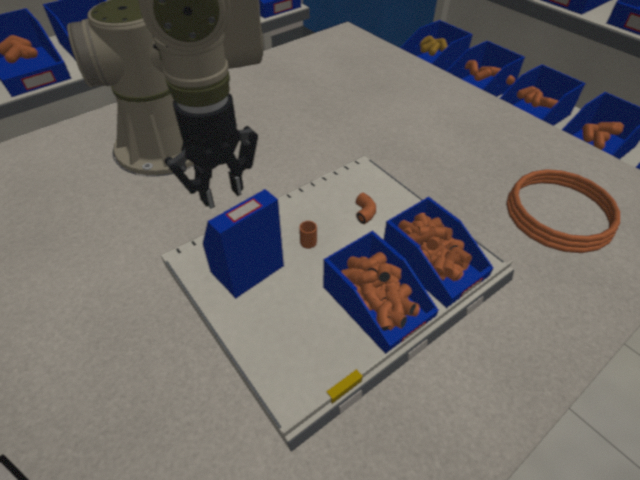

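Emit:
move_arm(
  moves=[0.015, 0, 0, 0, 0.04, 0.027, -0.001, 0, 0, 0.04, 0.033, -0.001, 0, 0, 0.04, 0.038, -0.001, 0, 0, 0.04, 0.043, -0.001, 0, 0, 0.04, 0.048, -0.002, 0, 0, 0.04, 0.053, -0.002, 0, 0, 0.04, 0.058, -0.002, 0, 0, 0.04, 0.063, -0.002, 0, 0, 0.04, 0.068, -0.002, 0, 0, 0.04, 0.073, -0.002, 0, 0, 0.04, 0.073, -0.002, 0, 0, 0.04],
)

```text
clock: 3.15
tcp_pos: [0.4988, -0.0652, 0.1783]
orientation: [0.0, 0.02, 1.0, -0.0]
wrist_force: [-0.6, -0.8, -0.6]
finger_gap: 0.0401
grip_force: 0.0
```

```bash
python3 -c "
from h import *
shot('scene','s2')"
```

```text
(no output)
```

View pics/s2.png

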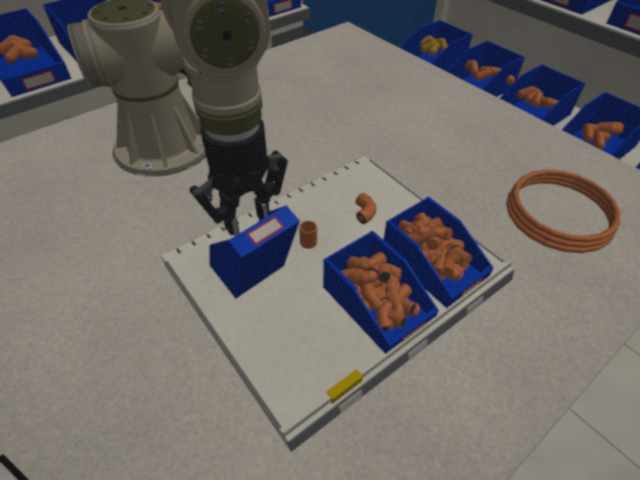

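Emit:
move_arm(
  moves=[0.005, 0, 0, 0, 0.04, 0.01, 0, 0, 0, 0.04, 0.015, -0.001, 0, 0, 0.04, 0.02, -0.001, 0, 0, 0.04, 0.025, -0.001, 0, 0, 0.04, 0.03, -0.001, 0, 0, 0.04, 0.035, -0.001, 0, 0, 0.04, 0.038, -0.001, 0, 0, 0.04, 0.038, -0.001, 0, 0, 0.04, 0.038, -0.001, 0, 0, 0.04, 0.038, -0.001, 0, 0, 0.04, 0.038, -0.001, 0, 0, 0.04],
)

```text
clock: 4.2
tcp_pos: [0.5354, -0.066, 0.1783]
orientation: [-0.0, 0.02, 1.0, 0.0]
wrist_force: [0.1, 0.2, 0.4]
finger_gap: 0.0399
grip_force: 0.0
```

```bash
python3 -c "
from h import *
shot('scene','s3')"
```

```text
(no output)
```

View pics/s3.png

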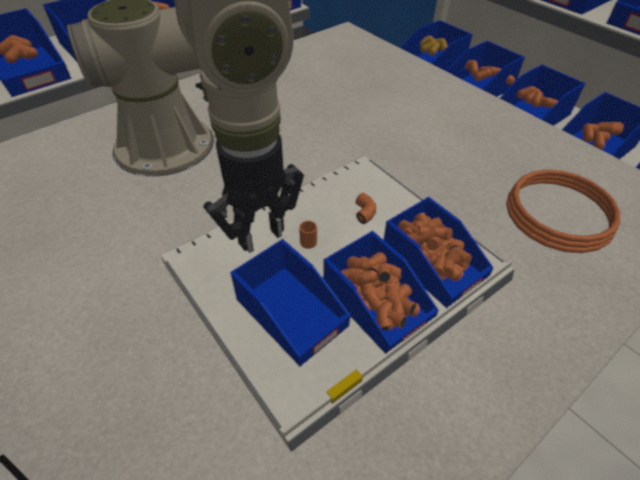

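Emit:
move_arm(
  moves=[-0.03, 0, 0.01, 0, 0.06, -0.06, 0.002, 0.01, 0, 0.06, -0.09, 0.003, 0.01, 0, 0.06, -0.12, 0.004, 0.01, 0, 0.06, -0.12, 0.004, 0.01, 0, 0.06],
)

```text
clock: 4.67
tcp_pos: [0.4097, -0.0606, 0.1877]
orientation: [-0.003, 0.021, 1.0, 0.001]
wrist_force: [-0.6, 0.6, -0.6]
finger_gap: 0.0598
grip_force: 0.0
```

```bash
python3 -c "
from h import *
c=shot('top','t1');shot('scene','s4')
cv2.imwrite('pics/t1z.png',cv2.resize(c['pixels'][130:330,300:460,::-1],None,fx=3,fy=3,interpolation=2))"
```

```text
(no output)
```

View pics/t1z.png

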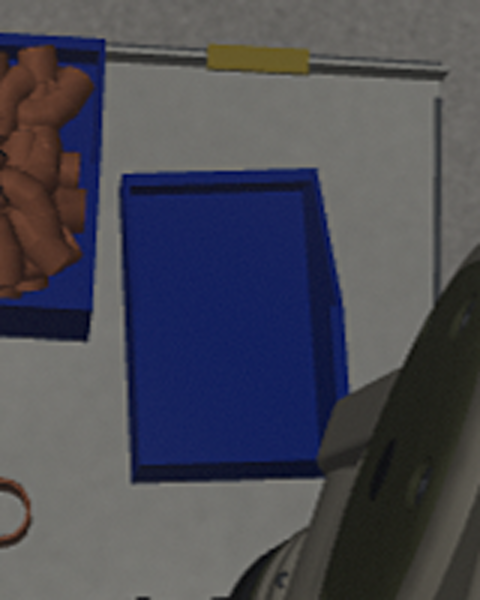

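```bash
python3 -c "
from h import *
c=load('t1')
print(ray(c,[[340.5,188],[405.8,186.2]],.062).tolist(), ray(c,[[344,290.5]],.03).tolist())
s=load('s4')
print('rear top',ray(s,[[233,272],[285,242]],.105).tolist(),'base R',ray(s,[[237,300],[301,362]],.03).tolist())
# model fits
from scipy.optimize import least_squares
T=lambda p,P:[[p[0]+np.cos(p[2])*x-np.sin(p[2])*y,p[1]+np.sin(p[2])*x+np.cos(p[2])*y,.03+z] for x,y,z in P]
def f(p): return np.r_[(proj(c,T(p,[[.08,.0515,.032],[.08,-.0515,.032],[-.08,.0515,0]]))-[[340.5,188],[405.8,186.2],[344,290.5]]).ravel()]
r=least_squares(f,[.576,-.055,.05],x_scale=[.01,.01,.01],diff_step=1e-3);print(r.x,r.fun)"
```

```text
[[0.6565, 0.0005, 0.062], [0.6621, -0.1026, 0.062]] [[0.4983, -0.0089, 0.03]]
rear top [[0.5057, -0.1074, 0.105], [0.506, -0.01, 0.105]] base R [[0.5034, -0.1103, 0.03], [0.6569, -0.0957, 0.03]]
[ 0.57995534 -0.05547949  0.05040963] [ 0.3 -0.5  0.2 -0.2 -0.5  0.5]
```

Emit:
move_arm(
  moves=[0, 0, -0.04, 0, 0.06, 0, 0.001, -0.08, 0, 0.06, 0, 0.002, -0.11, 0, 0.06, 0.01, 0.003, -0.126, 0, 0.06, 0.03, 0.003, -0.126, 0, 0.06, 0.045, 0.003, -0.126, 0, 0.06, 0.055, 0.003, -0.126, 0, 0.06, 0.06, 0.003, -0.126, 0, 0.06, 0.065, 0.003, -0.126, 0, 0.06, 0.069, 0.003, -0.126, 0, 0.06, 0.073, 0.003, -0.126, 0, 0.06, 0.077, 0.002, -0.126, 0, 0.06],
)

```text
clock: 5.77
tcp_pos: [0.4922, -0.0598, 0.0623]
orientation: [-0.0, 0.02, 1.0, 0.0]
wrist_force: [-0.3, 0.6, 0.3]
finger_gap: 0.0598
grip_force: 0.0
```

Emit:
move_arm(
  moves=[0.004, 0, 0, 0, 0.06, 0.008, -0.001, 0, 0, 0.06, 0.012, -0.002, 0, 0, 0.06, 0.016, -0.003, 0, 0, 0.06, 0.02, -0.004, 0, 0, 0.06, 0.024, -0.005, 0, 0, 0.06, 0.028, -0.006, 0, 0, 0.06, 0.032, -0.007, 0, 0, 0.06, 0.036, -0.008, 0, 0, 0.06, 0.04, -0.009, 0, 0, 0.06, 0.044, -0.01, 0, 0, 0.06, 0.048, -0.011, 0, 0, 0.06],
)

```text
clock: 6.77
tcp_pos: [0.5411, -0.0711, 0.0623]
orientation: [-0.0, 0.02, 1.0, 0.0]
wrist_force: [-1.3, -0.2, 0.2]
finger_gap: 0.0604
grip_force: 0.0
```

```bash
python3 -c "
from h import *
c=shot('top','t2');s=shot('scene','s5')
print(env.get_state()['tcp_pos'])
a=cv2.resize(c['pixels'][130:330,300:460,::-1],(400,500),interpolation=2)
b=cv2.resize(s['pixels'][220:420,200:360,::-1],(400,500),interpolation=2)
cv2.imwrite('pics/m5.png',np.hstack([a,b]))"
```

```text
[ 0.54177659 -0.07141058  0.06240699]
```

View pics/m5.png

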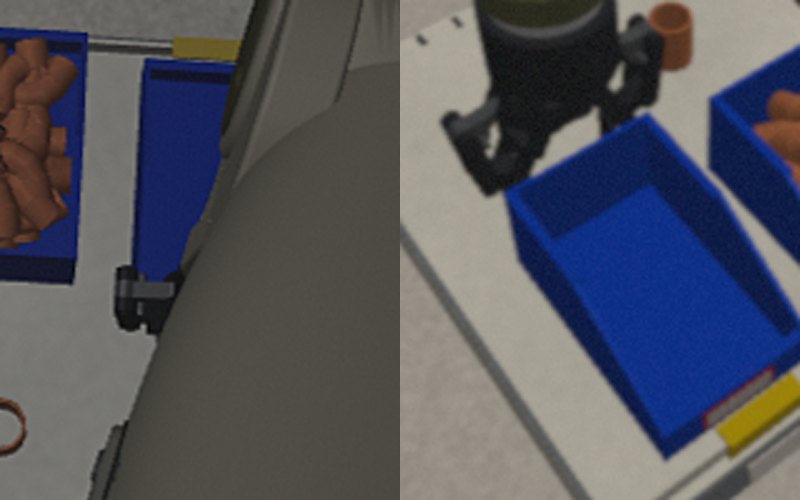

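Emit:
move_arm(
  moves=[0.004, 0, 0, 0, 0.06, 0.008, -0.001, 0, 0, 0.06, 0.011, -0.001, 0, 0, 0.06, 0.013, -0.001, 0, 0, 0.06, 0.015, -0.001, 0, 0, 0.06, 0.017, -0.001, 0, 0, 0.06, 0.017, -0.001, 0, 0, 0.06, 0.017, -0.001, 0, 0, 0.06],
)

```text
clock: 7.53
tcp_pos: [0.5561, -0.0719, 0.0618]
orientation: [-0.002, 0.02, 1.0, 0.0]
wrist_force: [-5.4, -0.4, 2.0]
finger_gap: 0.0601
grip_force: 0.0
```

Emit:
move_arm(
  moves=[0.001, 0, 0, 0, 0.06, 0.002, 0, 0, 0, 0.06, 0.003, 0, 0, 0, 0.06, 0.003, 0, 0, 0, 0.06, 0.003, 0, 0, 0, 0.06],
)

```text
clock: 7.95
tcp_pos: [0.556, -0.0715, 0.0612]
orientation: [-0.004, 0.02, 1.0, 0.0]
wrist_force: [-12.4, -1.7, 3.8]
finger_gap: 0.0597
grip_force: 0.0
```

Firm against the lip; back off, rise clear, and check.

Emit:
move_arm(
  moves=[-0.005, 0, 0, 0, 0.06, -0.02, 0, 0, 0, 0.06, -0.05, 0, 0, 0, 0.06, -0.08, 0, 0.02, 0, 0.06, -0.11, 0, 0.05, 0, 0.06, -0.12, -0.03, 0.09, 0, 0.06, -0.13, -0.07, 0.13, 0, 0.06, -0.14, -0.11, 0.15, 0, 0.06, -0.15, -0.15, 0.15, 0, 0.06, -0.16, -0.19, 0.15, 0, 0.06, -0.18, -0.23, 0.15, 0, 0.06, -0.2, -0.26, 0.15, 0, 0.06],
)

```text
clock: 8.95
tcp_pos: [0.3715, -0.3163, 0.2134]
orientation: [0.002, 0.02, 1.0, -0.002]
wrist_force: [0.1, -0.0, -0.6]
finger_gap: 0.0599
grip_force: 0.0
```

```bash
python3 -c "
from h import *
c=shot('top','t3');s=shot('scene','s6')
a=cv2.resize(c['pixels'][130:290,300:460,::-1],(480,480),interpolation=2)
b=cv2.resize(s['pixels'][240:440,220:353,::-1],(320,480),interpolation=2)
cv2.imwrite('pics/m6.png',np.hstack([a,b]))"
```

```text
(no output)
```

View pics/m6.png

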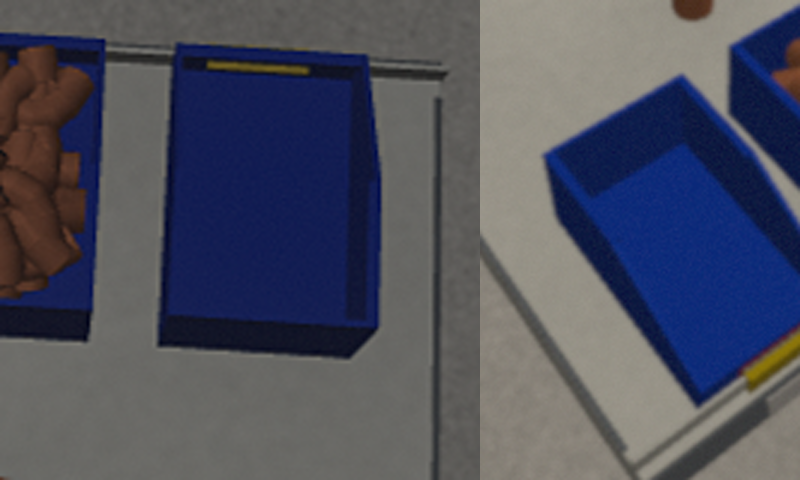

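```bash
python3 -c "
from h import *
from scipy.optimize import least_squares
c=load('t3');u=lambda x,y:[300+x/3,130+y/3]
T=lambda p,P:[[p[0]+np.cos(p[2])*x-np.sin(p[2])*y,p[1]+np.sin(p[2])*x+np.cos(p[2])*y,.03+z] for x,y,z in P]
O=np.array([u(177,44),u(367,55),u(158,347),u(350,358)])
f=lambda p:(proj(c,T(p,[[.08,.0515,.032],[.08,-.0515,.032],[-.08,.0515,0],[-.08,-.0515,0]]))-O).ravel()
r=least_squares(f,[.65,-.065,-.03],diff_step=1e-3);print(r.x,r.fun)
b=load('t0')
d=cv2.absdiff(c['pixels'],b['pixels'])[130:320,130:335].max(2);print((d>40).sum())
"
```

```text
[ 0.64865343 -0.07608014 -0.02999333] [-0.7         0.03333333 -0.03333333 -0.33333333  0.23333333  0.33333333
  0.53333333  0.16666667]
0
```

```bash
python3 -c "
from h import *
print(env.hand_in())"
```

```text
the job is handed in; nothing more can be done
None
```

I tipped the bin onto its base and pushed it home against the lip. The last pictures show it square to within about half a degree and about 5 mm off centre, with the filled bins and loose fittings unmoved. The job is handed in; no verdict was returned.

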